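Bring the short spice jar round and point it out

TASK

The cook is looking for the short jar: push the spice turntable round until that jar stands at the front, on the side facing the robot, and the turntable is at rest. Then point the jar out with the fingertips, about 2 cm above the middle of its lid, for at least two seconds, and finish still pointing there. Do not touch, lift or tip any of the jars, and leave the big canister beside the turntable alone.

Things in the scene. Friction and masses are not known exactly. Their poses are not given: they have to be found in the camera images.
- turntable: Wooden spice turntable: round plate 284 mm across with five upright spoke walls, turning freely either way about its middle, without stop; light friction (0.05 N m) stops it when no longer pushed. Origin on the axis at counter height, z up; x, y turn with it. Floor 22 mm above the counter, lip 14 mm above the floor, hub 34 mm across and 70 mm above the floor. Jars stand about 95 mm from the axis.
- turntable_wall (a point): Middle of the top edge of one of the five alike spoke walls, 87 mm above the counter and 75 mm from the axis, at angle 0 (+x) of the plate; the others are at 72, 144, 216 and 288 degrees (counter-clockwise from above). Each is 6 mm thick, 65 mm high above the floor, and runs out from the hub to 136 mm from the axis. It can be pushed with a closed fingertip (1 to 2 N).
- turntable_empty (a point): Middle of the floor of the one empty compartment of the five, 22 mm above the counter and 88 mm from the axis, at 324 degrees of the plate: a closed fingertip can go down here between the walls (100 mm apart at this radius) and push either of them
- turntable_foot: The fixed black foot under the plate, 190 mm across and 12 mm high; it does not turn. Origin: on the turning axis at counter height. Its x axis points away from the robot, y to the robot's left, so the front of the turntable is its -x side.
- short_jar: The short square spice jar that the cook wants: glass body 45 x 45 mm, round steel lid 43 mm across, only 52 mm high over all (the others are 86 mm), about 0.11 kg, nutmegs inside. Loose, standing in the compartment on the -x side of the turntable plate and carried round with it. Origin: centre of its underside, z up. At the front means within about 25 degrees of straight in front of the axis
- short_jar_lid (a point): Middle of the top face of the short jar's lid, 52 mm above the jar's underside (about 74 mm above the counter); z up.
- tall_jar_a: Tall square spice jar, a bystander: glass body 45 x 45 mm, round steel lid 43 mm across, 86 mm high over all, about 0.17 kg, cinnamon sticks inside. Loose, standing in a compartment of the turntable. Origin: centre of its underside, z up.
- tall_jar_b: Tall square spice jar, a bystander: glass body 45 x 45 mm, round steel lid 43 mm across, 86 mm high over all, about 0.17 kg, cinnamon sticks inside. Loose, standing in a compartment of the turntable. Origin: centre of its underside, z up.
- tall_jar_c: Tall square spice jar, a bystander: glass body 45 x 45 mm, round steel lid 43 mm across, 86 mm high over all, about 0.17 kg, cinnamon sticks inside. Loose, standing in a compartment of the turntable. Origin: centre of its underside, z up.
- canister: Big round glass canister, a bystander: 102 mm across, 128 mm high with its steel lid, about 0.7 kg, walnuts inside, on the counter to the robot's right of the turntable. Origin: centre of its underside.
Things that resemble listed ones, but are neither listed nor needed, are in the scene too. Leave any green or yellow look-alike of the short_jar alone.

How it is judged (in metres and radians):
On the way, in this order (a step that is already met when the one before it is completed fails the run):
1. the short jar stands at the front of the turntable, which is at rest and no longer pushed (x of short_jar in the frame of turntable_foot below -0.06 m and y of short_jar in the frame of turntable_foot between -0.045 and 0.045 m and angular speed of turntable below 0.05 rad/s and contact force between the fingers and turntable below 0.3 N), for 0.3 s.
2. the fingertips point at the short jar from just above its lid for two seconds (x of short_jar in the frame of turntable_foot below -0.06 m and y of short_jar in the frame of turntable_foot between -0.045 and 0.045 m and angular speed of turntable below 0.05 rad/s and horizontal distance between the grasp point and short_jar_lid below 0.02 m and z of the grasp point in the frame of short_jar_lid between 0.018 and 0.065 m), for 2 s.
At the end, for the whole second after the job is handed in: Short jar at the front (within 45 mm either side of straight in front of the axis, over 60 mm before it), turntable at rest, TCP still over its lid (within 20 mm of the middle, 18 to 65 mm above the top), touching nothing; all four jars upright on the turntable (all of step 2 and angle between each of short_jar, tall_jar_a, tall_jar_b, tall_jar_c's own z axis and vertical below 0.15 rad and height (world z) of short_jar between 0.016 and 0.03 m and height (world z) of tall_jar_a between 0.016 and 0.03 m and height (world z) of tall_jar_b between 0.016 and 0.03 m and height (world z) of tall_jar_c between 0.016 and 0.03 m).
It fails at once if a jar is touched by the robot (contact force between any of the fingers, the arm and short_jar above 0.5 N or contact force between any of the fingers, the arm and tall_jar_a above 0.5 N or contact force between any of the fingers, the arm and tall_jar_b above 0.5 N or contact force between any of the fingers, the arm and tall_jar_c above 0.5 N).
It fails at once if a jar is lifted, tipped or falls off the turntable (height (world z) of any of short_jar, tall_jar_a, tall_jar_b, tall_jar_c above 0.034 m or height (world z) of any of short_jar, tall_jar_a, tall_jar_b, tall_jar_c below 0.012 m or angle between any of short_jar, tall_jar_a, tall_jar_b, tall_jar_c's own z axis and vertical above 0.35 rad).
It fails at once if the canister is touched or moved (distance of canister from where it was at the start of the episode above 0.015 m or contact force between any of the fingers, the arm and canister above 0.5 N).
It also fails if it takes over 54 s, if anything falls off the work surface, if the arm or the gripper's body presses on something with over 40 N, if the wrist force passes 120 N, or if a joint passes its speed limit or range.

ROBOT

A 6-joint arm with a two-finger parallel gripper is mounted at the origin on the work surface. World frame = base frame: x ahead of the robot, y to its left, z up, the work surface at z = 0. Lengths are in mm, angles in rad, forces in N, time in s.
With the tool pointing down it reaches from about 325 to 900 mm from the base axis. Payload 3.5 kg.
Tool frame: the origin (TCP) lies between the finger pads, 19 mm behind the fingertips; this is the grasp point; z points along the fingers, y is the line along which they close (so a half turn about z gives the same grasp; the last joint's range is limited). The gripper opens to 85 mm and grips with 20 to 120 N. Pads are 22 mm wide; open, the fingers measure 114 mm over their backs; the gripper's body (76 mm by 85 mm) begins 54 mm behind the grasp point. The pads swing forward as they close: fully open they stand 13 mm farther back than shut.
Start: joints at [1.108, 0.276, -0.026, 1.268, 0, 1.467], TCP at [220.06, 584.975, 250.013] pointing down, gripper open.
Joint ranges: [-3.12, 3.12], [-0.85, 1.88], [-1.08, 1.24], [-1.95, 2.15], [-1.57, 1.53], [-3.14, 3.14]. Speed limits (rad/s): [2.57, 2.57, 3.14, 3.14, 3.14, 3.14].

INTERFACE

Orientations are given as a unit quaternion [x, y, z, w].
In Python, from rig import sense, vision, job gives the robot as it stands.
- The arm moves only by the shell command python3 -m inch 'ROWS'. ROWS is text: rows parted by semicolons, each of 7 numbers parted by spaces: the shift along the tool's x, y, z in cm, then the turn, a rotation vector about the tool's x, y, z in degrees, then the finger opening in cm, from 0 to 8.54. A call has 1 to 5 rows; each row shifts and turns the commanded pose from where the row before left it, along the tool's axes as they then stand; what a row does not reach is not made up. A row lasts 1/10 s, in which the tool goes at most 50 mm and 8.59 degrees, less where a joint would pass 70% of its speed; a pose out of reach is approached as far as the arm can. A call with a gripper value outside its range is refused whole. The fingers move at their own pace and stop on an object; the grip force is fixed at half the most. Time passes only in rows, so rows that do not move let the fingers close. It gives the time, the measured TCP pose, the force, the opening and the grip force at its end, in the units of the state.
- sense(): the state, without advancing time (a new reading comes with each control period).
- vision.read_camera(name): name is "scene" or "top" or "wrist"; returns a dict with "color" (384x512x3 uint8, blue, green, red), "intrinsics" (3x3 intrinsics, pixels), "R" (3x3) and "t" (3): a world point X has camera coordinates R X + t; the wrist camera has in their place "mount" (4x4, takes a point from camera to tool coordinates, whose origin is the TCP and whose axes are the flange's). Camera axes: x right, y down, z forward; pixel columns grow to the right and rows downward; lengths in mm; the calibration is good to about 2 mm. A picture is of the moment at which its call begins: read the wrist's pose just before it. There is no depth.
- job.close_job(): hands the job in; it is judged then, once.
The state is a dict: "time": time; "qpos": joint angles; "joint_vel": joint speeds; "joint_torque": joint torques, N m; "position": TCP position; "eef_rot": TCP orientation; "force": force on the tool from outside, world axes, zero at the start; "wrist_torque": the same for the moment, N m; "opening": finger opening in mm; "grasp_force": force on a finger pad.
Only numpy, scipy, OpenCV 4.12 (cv2) and the standard library are available. Lean on these libraries where they do the work, as an engineer would, in place of code of your own. Each camera call takes 0.05 s, during which the arm holds its last target. There are 200 camera calls.

## Working session

There is one attempt and no reset: what is moved stays moved. The work goes in short steps, Python scripts to look and compute and a shell command to move; the robot and the scene stay as the last step left them, time stands still between calls to the robot, and variables do not carry over. Pictures are saved under pics/ and viewed, at most 10 in all, crops included, and the job is handed in when it is done.

```bash
ls; mkdir -p pics; python3 - <<'E'
from rig import sense, vision
import cv2,numpy as np
s=sense();print(s['time'],s['position'],s['eef_rot'],s['opening'])
for n in('scene','top'):
    c=vision.read_camera(n);cv2.imwrite(f'pics/{n}0.png',c['color']);np.savez(f'pics/{n}.npz',**{k:c[k] for k in('intrinsics','R','t')})
    print(n,c['intrinsics'].tolist(),(-c['R'].T@c['t']).round(0),c['R'].round(2).tolist())
E
```

```text
pics
0.0 [219.72678678 584.31176765 248.83851809] [ 1.78909965e-01  9.83864798e-01 -1.08979716e-03 -3.10633637e-04] 85.5696938651854
scene [[418.22327862300864, 0.0, 262.1384956526077], [0.0, 418.22327862300864, 189.94739513623142], [0.0, 0.0, 1.0]] [1059. -776.  767.] [[0.86, 0.51, 0.0], [0.32, -0.54, -0.78], [-0.4, 0.67, -0.62]]
top [[451.58061394892803, 0.0, 249.31911549570975], [0.0, 451.58061394892803, 183.42961529511447], [0.0, 0.0, 1.0]] [ 543.  -30. 1233.] [[-0.03, -1.0, -0.01], [-1.0, 0.03, -0.08], [0.08, 0.0, -1.0]]
```

View pics/top0.png

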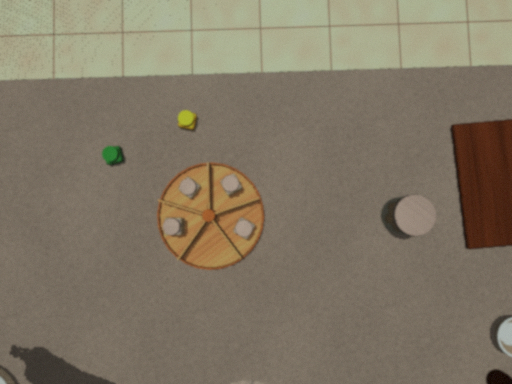

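View pics/scene0.png

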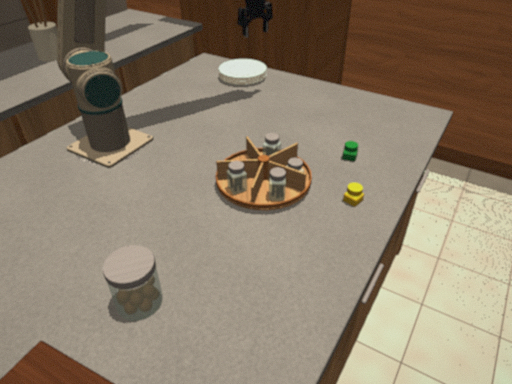

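The top view shows the turntable at (210,216) and its empty compartment at the front, near (214,245). Jars are at (173,227), (190,187), (231,184) and (245,229), with the canister at (415,215).

Candidates for the short jar are those four jars, plus the green (113,155) and yellow (187,119) look-alikes, which I rule out. The short jar is two compartments clockwise from the empty one, which gives (190,187). In the scene view that is the low jar at (295,163).

```bash
cat > h.py <<'E'
import numpy as np,cv2
def cast(c,u,v,z):
    d=c['R'].T@np.linalg.solve(c['intrinsics'],[u,v,1.]);o=-c['R'].T@c['t'];return o+d*(z-o[2])/d[2]
def proj(c,X):
    p=c['intrinsics']@(c['R']@np.asarray(X,float)+c['t']);return p[:2]/p[2]
def jars(img,c,ctr):
    u0,v0=proj(c,[*ctr,36]);hsv=cv2.cvtColor(img,cv2.COLOR_BGR2HSV)
    m=((hsv[...,1]<45)&(hsv[...,2]>110)).astype(np.uint8)
    yy,xx=np.mgrid[:384,:512];m[np.hypot(xx-u0,yy-v0)>47]=0
    m=cv2.morphologyEx(m,cv2.MORPH_OPEN,np.ones((3,3)))
    n,_,st,ce=cv2.connectedComponentsWithStats(m)
    return [(ce[i],st[i,4]) for i in range(1,n) if st[i,4]>40]
def disc(img,c):
    hsv=cv2.cvtColor(img,cv2.COLOR_BGR2HSV)
    m=((hsv[...,1]>90)&(hsv[...,0]<25)).astype(np.uint8)
    m[:,:140]=0;m[:,290:]=0;m[:140]=0;m[290:]=0
    p=cv2.convexHull(np.argwhere(m)[:,::-1].astype(np.int32));(u,v),ax,_=cv2.fitEllipse(p)
    return cast(c,u,v,36),ax
E
python3 - <<'E'
from h import *
img=cv2.imread('pics/top0.png');c=np.load('pics/top.npz');s=np.load('pics/scene.npz');si=cv2.imread('pics/scene0.png')
C,ax=disc(img,c);print('C',C.round(1),'diam',np.array(ax)*(1233-36)/451.6)
print('hub',cast(c,209,215,92).round(1))
for p,a in jars(img,c,C[:2]):
    for z in(108,74):
        X=cast(c,*p,z);d=X-C;print(p.round(1),a,z,X.round(1),'r',np.hypot(d[0],d[1]).round(1),'ang',np.degrees(np.arctan2(d[1],d[0])).round(1),'scene',proj(s,X).round(1))
for p in((182,258),(242,252),(208,165)):
    d=cast(c,*p,87)-C;print('wall',p,np.hypot(d[0],d[1]).round(1),np.degrees(np.arctan2(d[1],d[0])).round(1))
k=cv2.resize(si[125:215,205:325],None,fx=4,fy=4,interpolation=2);t=cv2.resize(img[156:276,150:270],None,fx=3,fy=3,interpolation=2)
cv2.imwrite('pics/crop1.png',np.hstack([k[:360],t[:360]])[:, :800] if 0 else cv2.resize(np.hstack([k,t]),None,fx=.9,fy=.9))
E
```

```text
C [551.1  80.6  36. ] diam [285.5884734  286.60466359]
hub [552.6  78.   92. ]
wall (182, 258) 124.7 146.8
wall (242, 252) 125.3 -138.4
wall (208, 165) 129.0 -1.1
```

View pics/crop1.png

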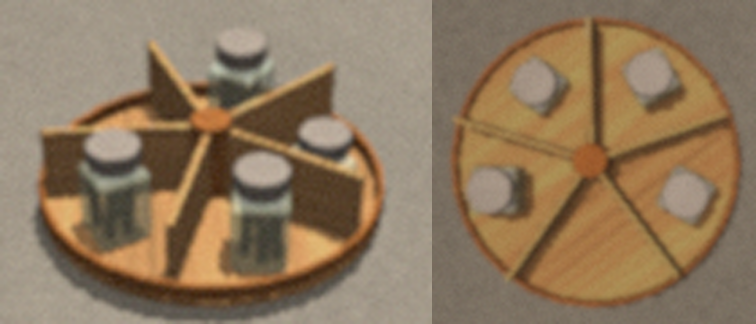

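The crop shows four jars on the plate. The one at top-left, at (189,186) in the top view, has its lid low behind a wall in the scene view at (295,162), below the wall's top edge. I'll check its height across the two views.

```bash
python3 - <<'E'
from h import *
c=np.load('pics/top.npz');s=np.load('pics/scene.npz')
C=np.array([551.5,79.5])
for p,z in(((189.3,186.4),74),((189.3,186.4),108),((231.5,184.5),108),((231.5,184.5),74)):
    X=cast(c,*p,z);d=X[:2]-C;print(p,z,X.round(1),np.hypot(*d).round(1),np.degrees(np.arctan2(d[1],d[0])).round(1),proj(s,X).round(1))
for p in((179.6,257.9),(243.3,256.7),(208.5,164),(259.6,200.4),(158.5,200.4)):
    d=cast(c,*p,87)[:2]-C;print(np.hypot(*d).round(1),np.degrees(np.arctan2(d[1],d[0])).round(1)%360%72)
from rig import sense
q=sense();from scipy.spatial.transform import Rotation as R
M=R.from_quat(q['eef_rot']).as_matrix();print(M.round(3).tolist())
E
```

```text
(189.3, 186.4) 74 [627.7 128.7  74. ] 90.7 32.9 [293.6 162.3]
(189.3, 186.4) 108 [625.2 124.1 108. ] 86.2 31.2 [292.6 153.1]
(231.5, 184.5) 108 [626.9  18.6 108. ] 96.9 -39.0 [274.9 172. ]
(231.5, 184.5) 74 [629.4  20.   74. ] 98.0 -37.4 [275.7 182.1]
128.6 0.19999999999998863
135.8 2.6999999999999886
131.2 70.80000000000001
134.7 68.80000000000001
133.2 71.7
[[-0.936, 0.352, -0.001], [0.352, 0.936, -0.002], [0.0, -0.002, -1.0]]
```

Height confirmed: the z=74 hypothesis projects to (293.6,162.3) in the scene view, which matches the lid seen at (295,162). Jar radius is 91 mm at about 33°, so I need about +147° counter-clockwise. The plan is to put a closed fingertip in the empty compartment at (451,80) and sweep it round by the right.

```bash
python3 -m inch '0 0 0 0 0 -6.87 0; 0 0 0 0 0 -6.87 0; 0 0 0 0 0 -6.87 0; -1.6 -3.6 0.2 0 0 0 0; -1.6 -3.6 0.2 0 0 0 0'
python3 -m inch '-1.6 -3.6 0.2 0 0 0 0; -1.6 -3.6 0.2 0 0 0 0; -1.6 -3.6 0.2 0 0 0 0; -1.6 -3.6 0.2 0 0 0 0; -1.6 -3.6 0.2 0 0 0 0'
python3 -m inch '-1.6 -3.6 0.2 0 0 0 0; -1.6 -3.6 0.2 0 0 0 0; -1.6 -3.6 0.2 0 0 0 0; -1.6 -3.6 0.2 0 0 0 0; -1.6 -3.6 0.2 0 0 0 0'
python3 -m inch '-1.6 -3.6 0.2 0 0 0 0; -1.6 -3.6 0.2 0 0 0 0; 0 0 0 0 0 0 0; 0 0 0 0 0 0 0;0 0 0 0 0 0 0'
```

```text
time: 0.6
position: [251.9, 512.5, 245.2]
eef_rot: [-0.001, 1.0, -0.0, -0.0]
force: [0.3, -0.7, -0.3]
opening: 12.2
grasp_force: 0.0
time: 1.1
position: [332.1, 331.3, 235.5]
eef_rot: [-0.0, 1.0, -0.0, -0.0]
force: [1.0, -0.1, -0.2]
opening: 0.2
grasp_force: 0.0
time: 1.6
position: [412.0, 151.4, 225.6]
eef_rot: [-0.0, 1.0, -0.0, -0.0]
force: [-0.5, -0.3, 0.5]
opening: -0.1
grasp_force: 0.0
time: 2.1
position: [443.3, 81.6, 221.7]
eef_rot: [-0.0, 1.0, 0.0, -0.001]
force: [0.4, -0.2, -0.3]
opening: -0.2
grasp_force: 0.0
```

```bash
python3 -m inch '-0.7 -0.2 3 0 0 0 0; 0 0 3 0 0 0 0; 0 0 3 0 0 0 0; 0 0 3 0 0 0 0; 0 0 2 0 0 0 0'; python3 - <<'E'
import numpy as np
a=np.radians(np.arange(180,361,5));x=551.5+100*np.cos(a);y=79.5+100*np.sin(a)
for i in range(0,36): print(int(round(np.degrees(a[i]))),round(-(x[i+1]-x[i])/10,2),round((y[i+1]-y[i])/10,2),end=' | ')
E
```

```text
time: 2.6
position: [449.0, 80.4, 80.1]
eef_rot: [-0.001, 1.0, 0.0, -0.001]
force: [-0.7, -0.5, 1.1]
opening: -0.1
grasp_force: 0.0
180 -0.04 -0.87 | 185 -0.11 -0.86 | 190 -0.19 -0.85 | 195 -0.26 -0.83 | 200 -0.33 -0.81 | 205 -0.4 -0.77 | 210 -0.47 -0.74 | 215 -0.53 -0.69 | 220 -0.59 -0.64 | 225 -0.64 -0.59 | 230 -0.69 -0.53 | 235 -0.74 -0.47 | 240 -0.77 -0.4 | 245 -0.81 -0.33 | 250 -0.83 -0.26 | 255 -0.85 -0.19 | 260 -0.86 -0.11 | 265 -0.87 -0.04 | 270 -0.87 0.04 | 275 -0.86 0.11 | 280 -0.85 0.19 | 285 -0.83 0.26 | 290 -0.81 0.33 | 295 -0.77 0.4 | 300 -0.74 0.47 | 305 -0.69 0.53 | 310 -0.64 0.59 | 315 -0.59 0.64 | 320 -0.53 0.69 | 325 -0.47 0.74 | 330 -0.4 0.77 | 335 -0.33 0.81 | 340 -0.26 0.83 | 345 -0.19 0.85 | 350 -0.11 0.86 | 355 -0.04 0.87 |
```

```bash
python3 -m inch '-0.04 -0.87 0 0 0 0 0; -0.11 -0.86 0 0 0 0 0; -0.19 -0.85 0 0 0 0 0; -0.26 -0.83 0 0 0 0 0; -0.16 -0.4 0 0 0 0 0'
python3 -m inch '-0.17 -0.41 0 0 0 0 0; -0.2 -0.38 0 0 0 0 0; -0.2 -0.39 0 0 0 0 0; -0.47 -0.74 0 0 0 0 0; -0.53 -0.69 0 0 0 0 0'
python3 -m inch '-0.59 -0.64 0 0 0 0 0; -0.64 -0.59 0 0 0 0 0; -0.69 -0.53 0 0 0 0 0; -0.74 -0.47 0 0 0 0 0; 0 0 0 0 0 0 0'
python3 - <<'E'
from rig import vision
import cv2
cv2.imwrite('pics/t2.png',cv2.resize(vision.read_camera('top')['color'][116:316,100:320],None,fx=3,fy=3))
E
```

```text
time: 3.1
position: [460.1, 39.8, 83.3]
eef_rot: [0.001, 1.0, -0.0, 0.001]
force: [0.6, 0.1, 0.1]
opening: -0.2
grasp_force: 0.0
time: 3.6
position: [474.5, 14.2, 81.9]
eef_rot: [-0.0, 1.0, -0.0, -0.0]
force: [-0.9, 1.1, 0.6]
opening: -0.3
grasp_force: 0.2
time: 4.1
position: [502.7, -8.5, 82.3]
eef_rot: [0.0, 1.0, -0.0, 0.001]
force: [0.1, 0.4, -1.1]
opening: -0.3
grasp_force: 0.0
```

View pics/t2.png

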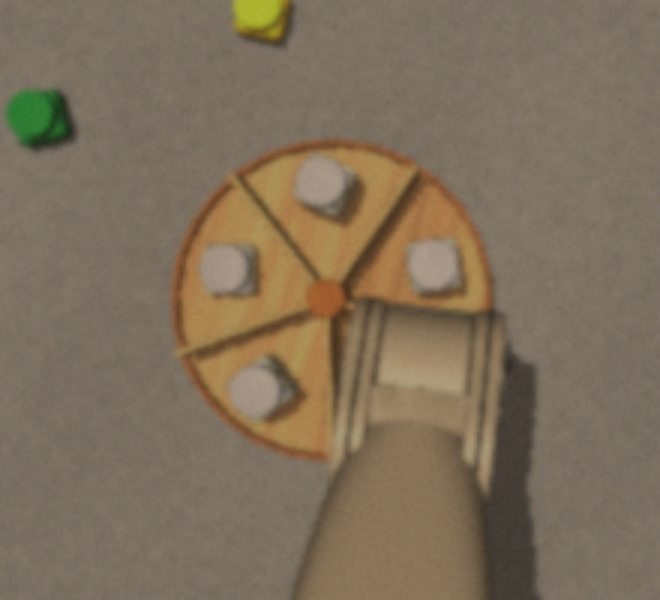

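The plate has turned about 37°. The short jar is at (228,270) in the crop and nothing has been disturbed, so I continue the sweep.

```bash
python3 -m inch '-0.38 -0.2 0 0 0 0 0; -0.39 -0.2 0 0 0 0 0; -0.81 -0.33 0 0 0 0 0; -0.83 -0.26 0 0 0 0 0; -0.85 -0.19 0 0 0 0 0'
python3 -m inch '-0.86 -0.11 0 0 0 0 0; -0.87 -0.04 0 0 0 0 0; -0.87 0.04 0 0 0 0 0; -0.86 0.11 0 0 0 0 0; -0.85 0.19 0 0 0 0 0'
python3 -m inch '-0.83 0.26 0 0 0 0 0; -0.81 0.33 0 0 0 0 0; -0.77 0.4 0 0 0 0 0; -0.74 0.47 0 0 0 0 0; -0.69 0.53 0 0 0 0 0'
python3 -m inch '-0.64 0.59 0 0 0 0 0; -0.59 0.64 0 0 0 0 0; -0.53 0.69 0 0 0 0 0; -0.24 0.37 0 0 0 0 0; 0 0 0 0 0 0 0'
python3 - <<'E'
from rig import vision
import cv2
cv2.imwrite('pics/t3.png',cv2.resize(vision.read_camera('top')['color'][116:316,100:320],None,fx=3,fy=3))
E
```

```text
time: 4.65
position: [534.5, -19.6, 82.0]
eef_rot: [0.0, 1.0, -0.0, 0.0]
force: [-0.6, -0.1, 0.7]
opening: -0.1
grasp_force: 0.2
time: 5.15
position: [577.4, -17.4, 82.0]
eef_rot: [0.0, 1.0, -0.0, -0.0]
force: [-1.2, -0.2, 1.1]
opening: -0.2
grasp_force: 0.3
time: 5.65
position: [615.7, 2.8, 82.0]
eef_rot: [0.0, 1.0, -0.0, 0.0]
force: [-1.3, 0.1, 0.1]
opening: 0.2
grasp_force: 0.3
time: 6.15
position: [635.7, 26.0, 82.2]
eef_rot: [-0.0, 1.0, 0.0, 0.0]
force: [0.4, -0.0, 0.8]
opening: -0.4
grasp_force: 0.0
```

View pics/t3.png

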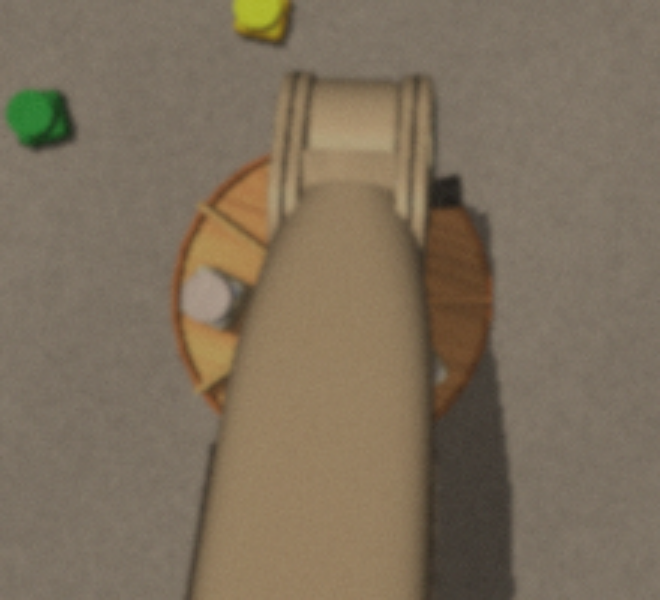

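Walls sit at 52–54° modulo 72, so the plate has turned about 126° and the jar is at about 159°. I'll push 15° more, gently, then back off and rise.

```bash
python3 -m inch '-0.36 0.59 0 0 0 0 0; -0.32 0.61 0 0 0 0 0; -0.28 0.64 0 0 0 0 0; -0.24 0.65 0 0 0 0 0; 0 0 0 0 0 0 0'
python3 -m inch '0 0 0 0 0 0 0; 0 0 0 0 0 0 0; 0.3 -1 0 0 0 0 0; 0.1 -0.4 -1 0 0 0 0; 0 0 -4 0 0 0 0'
python3 -m inch '0 0 -4 0 0 0 0; 0 0 -4 0 0 0 0; 0 0 0 0 0 0 0; 0 -4 0 0 0 0 0; 0 -4 0 0 0 0 0'
python3 -m inch '0 -4 0 0 0 0 0; 0 -4 0 0 0 0 0; 2 -4 0 0 0 0 0; 2 -4 0 0 0 0 0; 0 0 0 0 0 0 0'
python3 - <<'E'
from rig import vision
import cv2
i=vision.read_camera('top')['color'];cv2.imwrite('pics/t4f.png',i)
cv2.imwrite('pics/t4.png',cv2.resize(i[146:286,140:320],None,fx=4,fy=4))
E
```

```text
time: 6.7
position: [647.6, 51.4, 82.1]
eef_rot: [-0.001, 1.0, 0.0, 0.0]
force: [0.1, -0.0, 0.9]
opening: -0.1
grasp_force: 0.0
time: 7.2
position: [638.5, 35.1, 128.0]
eef_rot: [0.001, 1.0, 0.0, -0.005]
force: [1.2, 0.4, -0.7]
opening: 0.1
grasp_force: 0.0
time: 7.7
position: [643.0, -44.3, 213.1]
eef_rot: [-0.001, 1.0, -0.0, 0.001]
force: [-0.2, -0.4, 0.2]
opening: -0.0
grasp_force: 0.0
time: 8.2
position: [600.4, -208.7, 212.0]
eef_rot: [0.003, 1.0, -0.001, -0.001]
force: [0.1, -0.0, 0.0]
opening: 0.2
grasp_force: 0.0
```

View pics/t4.png

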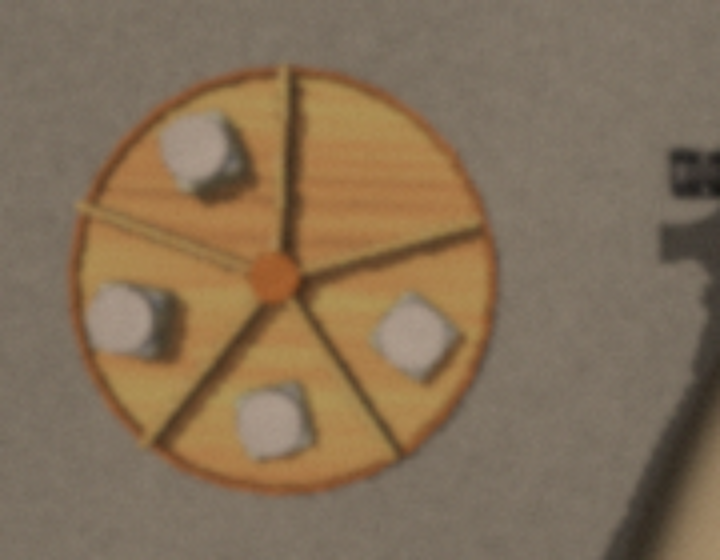

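The turntable is at rest with the short jar's lid at crop (275,420), which is about (208.5,250.7) in the full picture. I'll cast that point to the lid plane and check it against the scene view.

```bash
python3 - <<'E'
from h import *
from rig import vision,sense
c=np.load('pics/top.npz');s=np.load('pics/scene.npz')
X=cast(c,208.5,250.7,74);print(X.round(1),'foot frame',(X[:2]-[551.5,79.5]).round(1))
i=vision.read_camera('scene')['color'];print(proj(s,X).round(1),'if tall',proj(s,cast(c,208.5,250.7,108)).round(1),sense()['position'].round(1))
cv2.imwrite('pics/s5.png',cv2.resize(i[115:215,195:325],None,fx=4,fy=4))
E
```

```text
[462.2  83.   74. ] foot frame [-89.3   3.5]
[237.2 153.6] if tall [236.8 144.7] [ 602.1 -205.   212.1]
```

View pics/s5.png

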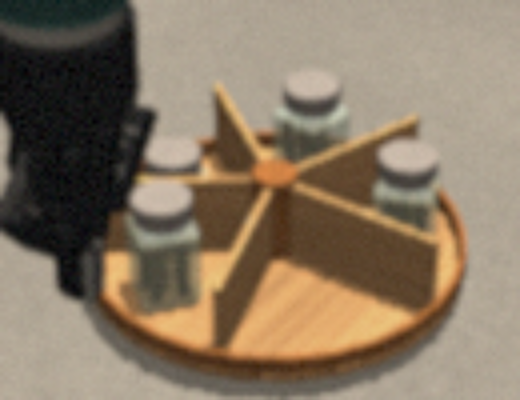

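The short jar's lid at crop (173,153) is (238,153) in the full picture, which matches the prediction. I'll point there with the TCP at (462,83,113).

```bash
python3 -m inch '1.75 3.6 0 0 0 0 0; 1.75 3.6 0 0 0 0 0; 1.75 3.6 0 0 0 0 0; 1.75 3.6 0 0 0 0 0; 1.75 3.6 0 0 0 0 0'
python3 -m inch '1.75 3.6 0 0 0 0 0; 1.75 3.6 0 0 0 0 0; 1.75 3.6 0 0 0 0 0; 0 0 0 0 0 0 0; 0 0 0 0 0 0 0'
python3 -m inch '0 0 2 0 0 0 0; 0 0 2 0 0 0 0; 0 0 2 0 0 0 0; 0 0 2 0 0 0 0; 0 0 1.9 0 0 0 0'
```

```text
time: 8.8
position: [514.7, -21.2, 212.2]
eef_rot: [-0.001, 1.0, 0.0, 0.0]
force: [0.5, -0.6, 0.0]
opening: -0.1
grasp_force: 0.0
time: 9.3
position: [462.7, 85.7, 212.3]
eef_rot: [-0.002, 1.0, -0.0, 0.0]
force: [-0.5, -1.1, 0.0]
opening: -0.2
grasp_force: 0.0
time: 9.8
position: [464.0, 83.5, 112.3]
eef_rot: [0.001, 1.0, -0.0, 0.0]
force: [-0.5, 0.1, 0.3]
opening: 0.4
grasp_force: 0.0
```

```bash
python3 -m inch '0 0 0 0 0 0 0; 0 0 0 0 0 0 0; 0 0 0 0 0 0 0; 0 0 0 0 0 0 0; 0 0 0 0 0 0 0' >/dev/null
python3 -m inch '0 0 0 0 0 0 0; 0 0 0 0 0 0 0; 0 0 0 0 0 0 0; 0 0 0 0 0 0 0; 0 0 0 0 0 0 0' >/dev/null
python3 -m inch '0 0 0 0 0 0 0; 0 0 0 0 0 0 0; 0 0 0 0 0 0 0; 0 0 0 0 0 0 0; 0 0 0 0 0 0 0' >/dev/null
python3 -m inch '0 0 0 0 0 0 0; 0 0 0 0 0 0 0; 0 0 0 0 0 0 0; 0 0 0 0 0 0 0; 0 0 0 0 0 0 0' >/dev/null
python3 -m inch '0 0 0 0 0 0 0; 0 0 0 0 0 0 0; 0 0 0 0 0 0 0; 0 0 0 0 0 0 0; 0 0 0 0 0 0 0' >/dev/null
python3 -m inch '0 0 0 0 0 0 0; 0 0 0 0 0 0 0; 0 0 0 0 0 0 0; 0 0 0 0 0 0 0; 0 0 0 0 0 0 0'
python3 - <<'E'
from rig import vision
import cv2
i=vision.read_camera('scene')['color'];cv2.imwrite('pics/s6.png',cv2.resize(i[85:215,175:325],None,fx=4,fy=4))
E
```

```text
time: 12.8
position: [463.0, 84.3, 113.0]
eef_rot: [0.0, 1.0, 0.0, 0.0]
force: [-0.1, 0.0, 0.3]
opening: -0.4
grasp_force: 0.0
```

View pics/s6.png

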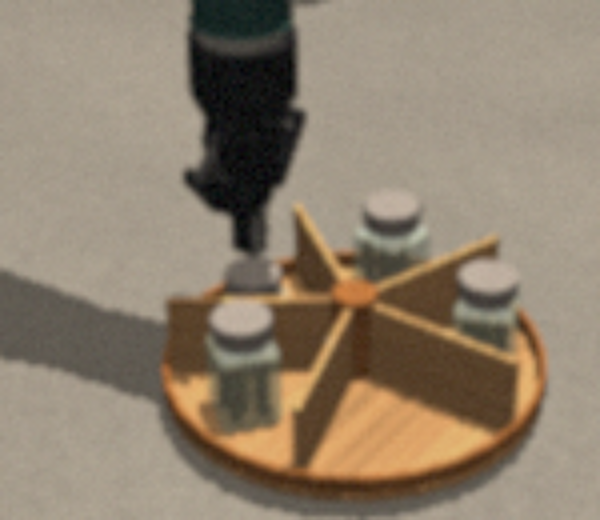

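The closed fingertips at crop (250,250) are just above the short jar's lid at crop (252,272). All the jars are upright and the turntable is at rest.

```bash
python3 -c "from rig import job; print(job.close_job())"
```

```text
the job is handed in; nothing more can be done
None
```

Job handed in (no verdict was returned): the short jar stands at the front with the turntable at rest, the fingertips held about 2 cm above its lid for 3 s and are still there, and no contact with a jar or the canister showed in the pictures or force readings.

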